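Clear the cups, free the sagging bolt and hold the crib gate ajar

TASK

The two cups stand in the swing of the drying crib's gate: first nest the three vessels in size order, the middle cup in the wide bowl and the narrow cup in the middle one, upright, leaving the wide bowl where it stands and the other things alone. Then take the bolt's knob, lift the sagging bolt so that its nose comes over the bent lip of the keeper, pull it well back while lifted, and swing the gate towards the robot to about 40 degrees. The gate springs shut by itself, so finish while still holding it open, still, by the knob.

Things in the scene. Friction and masses are not known exactly. Their poses are not given: they have to be found in the camera images.
- crib: Fixed low timber crib on the bench, 260 x 375 mm, posts 150 and 170 mm high, plaster moulds drying in it. Own x points from the gate into the crib, y along the shut gate from latch post to hinge post (robot's left), z up; origin on the bench under the middle of the shut gate's plane. Latch post and steel keeper at y -147 to -197 mm, keeper top 155 mm up.
- gate_hinge (a point): Point on the gate's vertical hinge line (crib x 0, y +150 mm), 130 mm above the bench. The gate is a timber frame 285 mm wide, 20 mm thick, its top 145 mm above the bench.
- gate (a joint): Gate angle (rad): 0 shut, grows as the free stile (away from the hinge post) swings towards the robot about the hinge line (clockwise seen from above); at most 1.3. A spring shuts it with 0.3 N m plus 0.6 N m per rad (about 4 N at the knob at 0.7 rad).
- barrel (a joint): Lift angle (rad) of barrel and bolt. The steel barrel hangs on the gate's front by one loose screw (crib x -24, y +30 mm, 135 mm up), so the bolt sags by its weight: 0 = sagging at rest, nose end 0.06 rad below level; grows as the knob is lifted, stops at 0.2, falls back when let go. The nose clears the lip from about 0.08 (knob 9 mm up); 13 to 16 mm up is good, the stop is at 24 mm.
- bolt (a joint): Bolt slide (m): 0 fully in, 0.07 fully back; grows along the gate towards the hinge post. Starts at 0.006 to 0.012; friction 1.5 N. Lift before pulling: the hooked nose hangs 14 mm deep behind the keeper's lip, which leans over it, 6 to 14 mm further along the pull. From 0.05 on the nose is clear of the keeper; until then the keeper's front cheek blocks the gate at any lift.
- knob: Steel ball knob, 26 mm across, on a 10 mm stem that stands up from the bolt's rod; the origin is the ball's centre, about 183 mm above the bench at the start, 55 mm above the rod's axis, 120 mm from the loose screw less the bolt's slide. It stands above everything else on the gate and is taken from above; it lies about 24 mm in front of the gate's middle plane.
- wide_center (a point): Wide low bowl of white ceramic, 130 mm across, 35 mm high, wall 4 mm, inner floor 5 mm up; this point is its centre, half-way up. Stands to the robot's right, clear of the gate.
- middle_center (a point): Middle cup of white ceramic, straight round sides, 68 mm across, 70 mm high, wall 4 mm, inner floor 5 mm up; this point is its centre, half-way up. Stands in front of the gate; in the bowl it rises 40 mm above the bowl's rim.
- narrow_center (a point): Narrow tall cup of white ceramic, straight round sides, 42 mm across, 105 mm high; this point is its centre, half-way up. Stands in front of the gate; in the middle cup it rises 40 mm above that cup's rim.
- mould: Bystander: plaster mould block with a hole in its top, 110 x 100 x 90 mm; origin under its middle.
- bat: Bystander: round plaster disc, 150 mm across, 18 mm thick; origin under its middle.
- jar: Bystander: closed grey jar, 68 mm across, 90 mm high; origin under its middle.
Things that resemble listed ones, but are neither listed nor needed, are in the scene too. What is shaped like the part that bears middle_center but turquoise is not meant. What is shaped like the part that bears narrow_center but blue is not meant.

How it is judged (in metres and radians):
On the way, in this order (a step that is already met when the one before it is completed fails the run):
1. the three vessels are nested in size order, upright, while the gate is still shut (horizontal distance between middle_center and wide_center below 0.032 m and z of middle_center in the frame of wide_center below 0.03 m and horizontal distance between narrow_center and middle_center below 0.014 m and z of narrow_center in the frame of middle_center below 0.03 m and angle between each of wide_center, middle_center, narrow_center's own z axis and vertical below 0.15 rad and value of joint gate below 0.08 rad), for 0.2 s.
2. the bolt, lifted over the keeper's lip, is pulled clear of the keeper (value of joint bolt above 0.046 m), for 0.1 s.
At the end, for the whole second after the job is handed in: Gate held still at 0.5 to 0.9 rad by the fingers on the knob (over 1 N), bolt drawn back over 35 mm; narrow cup on the floor of the middle cup, that on the floor of the wide bowl, all upright (within 0.15 rad), the bowl within 60 mm of its start (horizontal distance between middle_center and wide_center below 0.032 m and z of middle_center in the frame of wide_center below 0.03 m and horizontal distance between narrow_center and middle_center below 0.014 m and z of narrow_center in the frame of middle_center below 0.03 m and angle between each of wide_center, middle_center, narrow_center's own z axis and vertical below 0.15 rad and distance of wide_center from where it was at the start of the episode below 0.06 m and value of joint gate between 0.5 and 0.9 rad and velocity of joint gate between -0.1 and 0.1 rad/s and value of joint bolt above 0.035 m and contact force between the fingers and knob above 1 N); the arm keeps its last pose, push and grip.
It fails at once if the plaster mould block is moved more than 30 mm (distance of mould from where it was at the start of the episode above 0.03 m).
It fails at once if the plaster disc is moved more than 30 mm (distance of bat from where it was at the start of the episode above 0.03 m).
It fails at once if the jar is moved more than 30 mm (distance of jar from where it was at the start of the episode above 0.03 m).
It fails at once if a vessel is tipped over (angle between any of wide_center, middle_center, narrow_center's own z axis and vertical above 0.8 rad).
It also fails if it takes over 61 s, if anything falls off the work surface, if the arm or the gripper's body presses on something with over 40 N, if the wrist force passes 120 N, or if a joint passes its speed limit or range.

ROBOT

A 6-joint arm with a two-finger parallel gripper is mounted at the origin on the work surface. World frame = base frame: x ahead of the robot, y to its left, z up, the work surface at z = 0. Lengths are in mm, angles in rad, forces in N, time in s.
With the tool pointing down it reaches from about 350 to 975 mm from the base axis. Payload 7.1 kg.
Tool frame: the origin (TCP) lies at the very end of the fingers, on their centre line; the grasp point (between the pads) lies 19 mm behind it; x points along the fingers, y is the direction in which the jaws open and shut, and the axes are right-handed (so a half turn about x gives the same grasp; the last joint's range is limited). The gripper opens to 88 mm and grips with 3 to 60 N. Pads are 20 mm wide; open, the fingers measure 115 mm over their backs; the gripper's body (75 mm by 178 mm) begins 61 mm behind the grasp point.
Start: joints at [-1.272, 0.423, 1.63, -0, 1.089, -0.019], TCP at [195.316, -593.68, 222.675] pointing down, gripper open.
Joint ranges: [-3, 3], [-0.9, 2.11], [0.09, 2.58], [-1.31, 4.45], [0.11, 2.69], [-2.54, 2.54]. Speed limits (rad/s): [2.39, 2.39, 3.01, 3.14, 3.14, 3.14].

INTERFACE

Orientations are given as a rotation vector (axis times angle).
In Python, from workcell import ctrl gives the robot as it stands. The module is installed in compiled form; this text tells all that it offers.
- The arm moves only by the tool carry_out, never from a script. Its argument "commands" is a list of rows, each a list of 6 numbers: the shift along the tool's x, y, z in m, then the turn, a rotation vector about the tool's x, y, z in degrees. In form: [[tx, ty, tz, rx, ry, rz], ...]. A call has 1 to 8 rows; each row shifts and turns the pose as measured when the row begins, along the tool's axes as they then stand; what a row does not reach is not made up. A row lasts 1/8 s, in which the tool goes at most 62.5 mm and 10.7 degrees, less where a joint would pass 70% of its speed; a pose out of reach is approached as far as the arm can. A call with a gripper value outside its range is refused whole. "grip" is the closure, from 0 (fully open) to 1 (shut), set as the call begins (left out, the last holds). The fingers move at their own pace and stop on an object; the grip force is fixed at half the most. Time passes only in rows, so rows that do not move let the fingers close. It gives the time, the measured TCP pose, the force and the opening at its end, in the units of the state.
- ctrl.get_obs(): the state, without advancing time (a new reading comes with each control period).
- ctrl.get_image(name): name is "side" or "top"; returns a dict with "pixels" (480x640x3 uint8, blue, green, red), "intrinsics" (3x3 intrinsics, pixels), "rvec" (rotation vector, rad) and "tvec" (3), from world to camera coordinates, as OpenCV has them. Camera axes: x right, y down, z forward; pixel columns grow to the right and rows downward; lengths in mm; the calibration is good to about 2 mm. A picture is of the moment at which its call begins. There is no depth.
- ctrl.close_job(): hands the job in, once; it reports no verdict.
The state is a dict: "t": time; "qpos": joint angles; "qvel": joint speeds; "joint_torque": joint torques, N m; "ee_pos": TCP position; "orientation": TCP orientation; "ft_force": force on the tool from outside, world axes, zero at the start; "moment": the same for the moment, N m; "width": finger opening in mm.
Only numpy, scipy, OpenCV 4.12 (cv2) and the standard library are available. Lean on these libraries where they do the work, as an engineer would, in place of code of your own. Each camera call takes 0.05 s, during which the arm holds its last target. There are 200 camera calls.

## Working session

There is one attempt and no reset: what is moved stays moved. The work goes in short steps, Python scripts to look and compute and a tool call to move; the robot and the scene stay as the last step left them, time stands still between calls to the robot, and variables do not carry over. Pictures are saved under pics/ and viewed, about 8 in all and at most 12, crops included, and the job is handed in when it is done.

Besides the shell and the picture viewer there is one more tool, called after ">>>" as name(argument=value, ...) on one line, values as JSON. carry_out: Moves the arm, as the interface text tells. Its arguments: {"type":"object","properties":{"commands":{"type":"array"},"grip":{"type":"number"}},"required":["commands"]}

```bash
mkdir -p pics; cat > h.py <<'E'
import numpy as np, cv2
from workcell import ctrl
from scipy.spatial.transform import Rotation as R
def cam(n):
    d=ctrl.get_image(n); d['K']=np.array(d['intrinsics'],float); d['Rm']=cv2.Rodrigues(np.array(d['rvec'],float))[0]; d['t']=np.array(d['tvec'],float).ravel(); return d
def ray(d,u,v):
    c=-d['Rm'].T@d['t']; r=d['Rm'].T@np.linalg.inv(d['K'])@np.array([u,v,1.]); return c,r/np.linalg.norm(r)
def onz(d,u,v,z):
    c,r=ray(d,u,v); return c+r*(z-c[2])/r[2]
def proj(d,p):
    q=d['Rm']@np.array(p,float)+d['t']; q=d['K']@q; return q[:2]/q[2]
def tri(d1,p1,d2,p2):
    c1,r1=ray(d1,*p1); c2,r2=ray(d2,*p2)
    s=np.linalg.lstsq(np.c_[r1,-r2],c2-c1,rcond=None)[0]; a=c1+s[0]*r1; b=c2+s[1]*r2
    return (a+b)/2, np.linalg.norm(a-b)
def toolshift(d): # world shift mm -> tool m
    o=ctrl.get_obs(); return R.from_rotvec(o['orientation']).inv().apply(np.array(d,float))/1000
E
python3 - <<'E'
from h import *
o=ctrl.get_obs(); print({k:np.round(v,3).tolist() for k,v in o.items()}); print(R.from_rotvec(o['orientation']).as_matrix().round(3))
for n in('side','top'):
    d=cam(n); cv2.imwrite(f'pics/{n}0.png',d['pixels']); print(n,(-d['Rm'].T@d['t']).round(), d['K'][0,0])
E
```

```text
{'t': 0.0, 'qpos': [-1.272, 0.424, 1.631, 0.0, 1.089, -0.019], 'qvel': [0.001, -0.001, -0.0, -0.001, -0.001, -0.001], 'joint_torque': [-0.003, -54.464, -27.366, 0.064, 0.023, -0.0], 'ee_pos': [195.152, -593.169, 221.932], 'orientation': [2.05, 0.33, -2.051], 'ft_force': [-0.449, 0.08, 0.193], 'moment': [0.033, 0.033, -0.014], 'width': 88.138}
[[-0.     0.312 -0.95 ]
 [ 0.001 -0.95  -0.312]
 [-1.    -0.001 -0.   ]]
side [373. 773. 976.] 502.61835771550085
top [ 255.   57. 1332.] 494.1613618474029
```

View pics/side0.png

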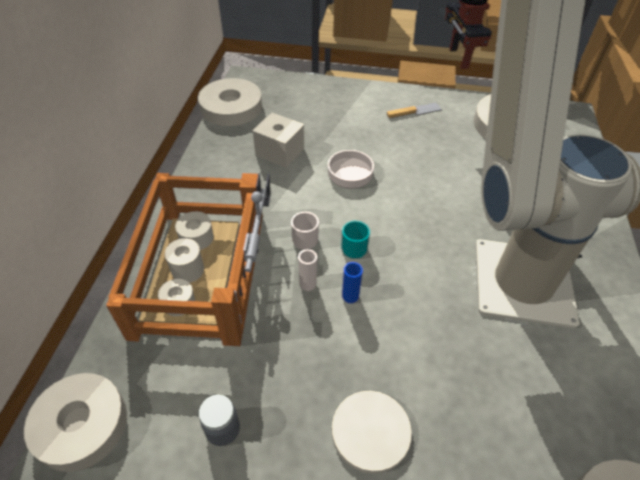

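View pics/top0.png

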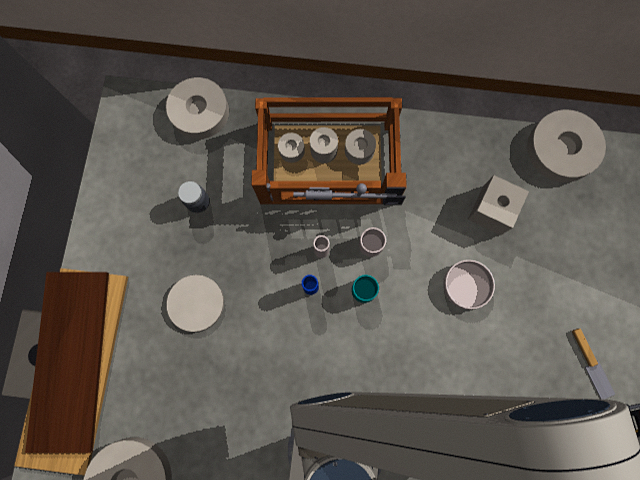

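The side view shows the crib at left, with the white middle cup (305,230), white narrow cup (308,268), turquoise cup (355,238), blue cup (352,282) and bowl (351,168). In the top view the middle cup is at (373,240), the narrow cup at (321,243), the bowl at (469,285) and the knob at (361,188). The white/pinkish pair nearer the gate fits the description. I'll confirm that in a crop while measuring.

```bash
python3 - <<'E'
from h import *
t=cam('top'); im=t['pixels']; 
a=cv2.resize(im[170:320,270:520],None,fx=3.2,fy=3.2,interpolation=cv2.INTER_CUBIC)
cv2.imwrite('pics/c1.png',a)
for n,u,v,r,z in(('mid',373,240,16,70),('nar',321,243,11,105),('wide',469,285,28,35)):
    w=im[v-r:v+r+1,u-r:u+r+1].astype(int); 
    m=((w[...,2]-w[...,1])>4).astype(np.uint8)
    m2=((w.min(2)>150)).astype(np.uint8)
    for mm in(m,m2):
        cs=cv2.findContours(mm,cv2.RETR_EXTERNAL,cv2.CHAIN_APPROX_NONE)[0]
        if not cs: continue
        c=np.vstack(cs); (x,y),rr=cv2.minEnclosingCircle(c); p=onz(t,x+u-r,y+v-r,z)
        d=onz(t,x+u-r+rr,y+v-r,z); print(n,round(x+u-r,1),round(y+v-r,1),round(rr,1),p.round(1),'radius',np.linalg.norm(d-p).round(1))
for n,u,v in(('knob',361,188),): print(n,onz(t,u,v,183).round(1))
s=cam('side'); cv2.imwrite('pics/c2.png',cv2.resize(s['pixels'][160:310,200:400],None,fx=4,fy=4,interpolation=cv2.INTER_CUBIC))
for n,u,v,z in(('mould',503,200,90),('jar',190,188,90),('bat',195,304,18),('hingepost',262,185,150),('latch',396,185,150)): print(n,onz(t,u,v,z).round())
E
```

```text
mid 375.5 240.5 18.4 [534.4 -40.5  70. ] radius 48.0
mid 373.2 239.3 12.9 [536.8 -34.3  70. ] radius 33.6
nar 321.0 243.5 12.5 [502.6  98.6 105. ] radius 31.7
nar 321.1 242.9 8.0 [504.3  98.5 105. ] radius 20.2
wide 470.5 284.5 36.1 [ 453.9 -302.9   35. ] radius 94.9
wide 469.7 283.9 25.3 [ 455.3 -300.7   35. ] radius 66.6
knob [635.1  15.9 183. ]
mould [ 677. -359.   90.]
jar [613. 459.  90.]
bat [318. 413.  18.]
hingepost [625. 262. 150.]
latch [664. -71. 150.]
```

View pics/c1.png

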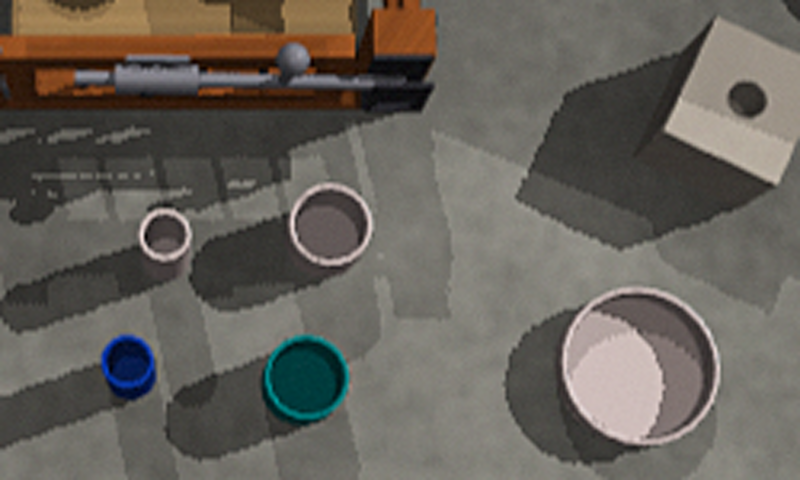

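View pics/c2.png

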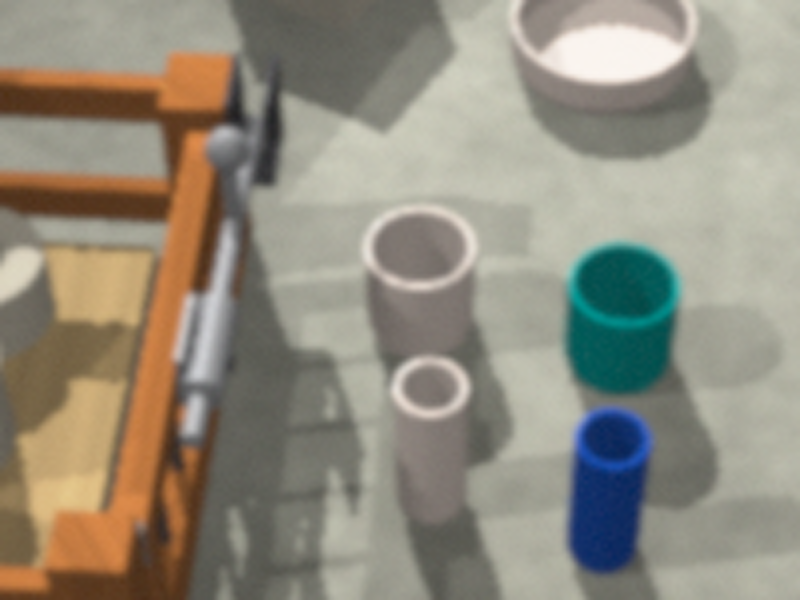

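The crop confirms it: the white middle cup has rim radius 33.6 mm and the white narrow cup 20.2 mm, nearest the gate. The turquoise and blue ones are decoys nearer the robot. The bowl is at (455,-301), and the knob shows at top (361.6,188) and side (256.3,196.8). I'll go above the middle cup.

>>> carry_out(commands=[[0, -0.03, -0.03, 5.75, 0, 0], [0, -0.03, -0.025, 5.75, 0, 0], [0.01, -0.045, -0.036, 0, 0, 0], [0.01, -0.045, -0.036, 0, 0, 0], [0.01, -0.045, -0.036, 0, 0, 0], [0.01, -0.045, -0.036, 0, 0, 0], [0.01, -0.045, -0.036, 0, 0, 0], [0.01, -0.045, -0.036, 0, 0, 0]], grip=0)

```text
t: 1.2
ee_pos: [422.9, -222.7, 160.9]
orientation: [2.17, 0.108, -2.165]
ft_force: [0.4, -0.0, -0.1]
width: 87.7
```

```bash
cat > st.py <<'E'
import sys; from h import *
o=ctrl.get_obs(); g=np.array([float(a) for a in sys.argv[1:4]]); M=R.from_rotvec(o['orientation']).as_matrix()
print('t',o['t'],'pos',np.round(o['ee_pos'],1),'w',round(float(o['width']),1),'F',np.round(o['ft_force'],1)); print(M.round(3)[:,1],'shift tool m',toolshift(g-o['ee_pos']).round(4))
E
python3 st.py 537 -34 130
```

```text
t 1.2 pos [ 422.9 -222.7  160.9] w 87.7 F [ 0.4 -0.  -0.1]
[ 0.102 -0.995  0.003] shift tool m [ 0.0307 -0.1762 -0.1327]
```

>>> carry_out(commands=[[0.007, -0.044, -0.033, 0, 0, 0], [0.008, -0.044, -0.033, 0, 0, 0], [0.008, -0.044, -0.033, 0, 0, 0], [0.008, -0.044, -0.034, 0, 0, 0], [0, 0, 0, 0, 0, 0]])

```text
t: 1.82
ee_pos: [542.2, -24.1, 128.4]
orientation: [2.169, 0.112, -2.16]
ft_force: [-0.4, 0.3, -0.8]
width: 87.7
```

```bash
python3 st.py 537 -34 33; python3 - <<'E'
from h import *
t=cam('top');s=cam('side')
print(tri(t,(361.6,188.1),s,(256.3,196.8)))
im=np.hstack([cv2.resize(t['pixels'][170:320,280:430],(400,400)),cv2.resize(s['pixels'][130:330,200:400],(400,400))]); cv2.imwrite('pics/d1.png',im)
E
```

```text
t 1.825 pos [542.2 -24.1 128.4] w 87.7 F [-0.4  0.3 -0.8]
[ 0.107 -0.994  0.004] shift tool m [0.0954 0.0089 0.0066]
(array([635.26764015,  14.41029689, 182.38966831]), np.float64(0.038702562037192904))
```

View pics/d1.png

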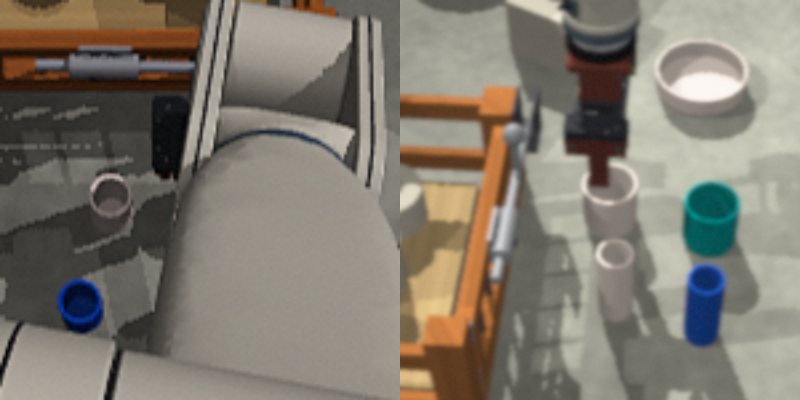

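The picture shows the gripper above the middle cup (side crop about 600,180) and the top view mostly hidden by the arm. The knob triangulates to (635.3,14.4,182.4). I'll correct about 10 mm sideways, then go down and grip.

>>> carry_out(commands=[[0.01, 0.009, 0.0066, 0, 0, 0], [0, 0, 0, 0, 0, 0], [0.03, 0, 0, 0, 0, 0], [0.03, 0, 0, 0, 0, 0], [0.022, 0, 0, 0, 0, 0], [0, 0, 0, 0, 0, 0]])

```text
t: 2.68
ee_pos: [532.3, -44.4, 35.1]
orientation: [2.176, 0.097, -2.167]
ft_force: [-0.3, -0.2, 0.5]
width: 87.7
```

```bash
python3 st.py 537 -34 33
```

```text
t 2.675 pos [532.3 -44.4  35.1] w 87.7 F [-0.3 -0.2  0.5]
[ 0.093 -0.996  0.004] shift tool m [ 0.0021 -0.0099 -0.0056]
```

>>> carry_out(commands=[[0, -0.0095, -0.005, 0, 0, 0], [0, 0, 0, 0, 0, 0], [0, 0, 0, 0, 0, 0]])

```text
t: 3.05
ee_pos: [538.1, -34.7, 37.6]
orientation: [2.18, 0.095, -2.164]
ft_force: [-0.5, 0.1, 0.2]
width: 87.6
```

```bash
python3 st.py 537 -34 33
```

```text
t 3.05 pos [538.1 -34.7  37.6] w 87.6 F [-0.5  0.1  0.2]
[ 0.092 -0.996  0.005] shift tool m [ 0.0046 -0.0009  0.0011]
```

>>> carry_out(commands=[[0.004, 0, 0, 0, 0, 0], [0, 0, 0, 0, 0, 0], [0, 0, 0, 0, 0, 0], [0, 0, 0, 0, 0, 0]], grip=1)

```text
t: 3.55
ee_pos: [538.7, -34.7, 34.2]
orientation: [2.182, 0.095, -2.162]
ft_force: [-0.3, -0.1, 0.1]
width: 66.7
```

```bash
python3 st.py 455 -301 140
```

```text
t 3.55 pos [538.7 -34.7  34.2] w 66.7 F [-0.3 -0.1  0.1]
[ 0.092 -0.996  0.005] shift tool m [-0.1053  0.258   0.107 ]
```

>>> carry_out(commands=[[-0.03, 0, 0, 0, 0, 0], [-0.045, 0.02, 0.007, 0, 0, 0], [-0.025, 0.047, 0.02, 0, 0, 0], [0, 0.05, 0.021, 0, 0, 0], [0, 0.05, 0.021, 0, 0, 0], [0, 0.05, 0.021, 0, 0, 0], [0, 0.02, 0.009, 0, 0, 0], [0, 0, 0, 0, 0, 0]])

```text
t: 4.55
ee_pos: [457.8, -286.6, 136.7]
orientation: [2.178, 0.096, -2.163]
ft_force: [-1.3, 0.6, -2.0]
width: 66.4
```

```bash
python3 st.py 455 -301 45
```

```text
t 4.55 pos [ 457.8 -286.6  136.7] w 66.4 F [-1.3  0.6 -2. ]
[ 0.094 -0.996  0.006] shift tool m [0.0918 0.0136 0.0048]
```

>>> carry_out(commands=[[0.02, 0.0136, 0.005, 0, 0, 0], [0.025, 0, 0, 0, 0, 0], [0.008, 0, 0, 0, 0, 0], [0, 0, 0, 0, 0, 0]])

```text
t: 5.05
ee_pos: [455.1, -298.4, 82.5]
orientation: [2.177, 0.099, -2.164]
ft_force: [0.0, 0.2, -1.7]
width: 66.8
```

```bash
python3 st.py 455 -301 42; python3 - <<'E'
from h import *
t=cam('top');s=cam('side')
im=np.hstack([cv2.resize(t['pixels'][220:340,400:520],(400,400)),cv2.resize(s['pixels'][80:230,280:430],(400,400))]); cv2.imwrite('pics/d2.png',im)
E
```

```text
t 5.05 pos [ 455.1 -298.4   82.5] w 66.8 F [ 0.   0.2 -1.7]
[ 0.095 -0.995  0.005] shift tool m [0.0405 0.0024 0.0006]
```

View pics/d2.png

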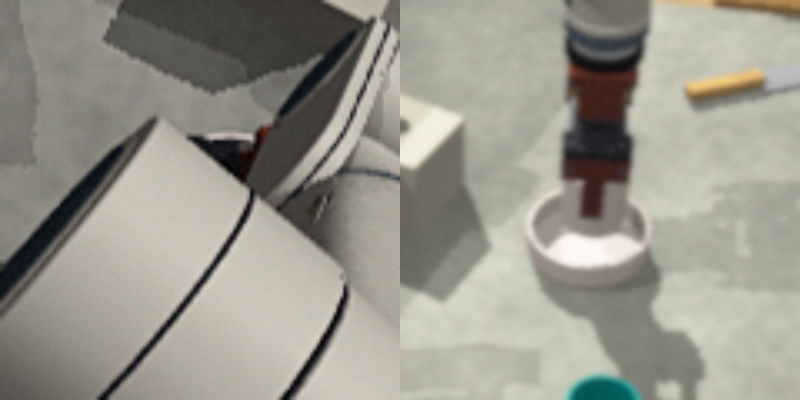

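The side picture shows the cup held upright and centred over the bowl (about 595,230). I'll lower it to the bowl floor.

>>> carry_out(commands=[[0.02, 0.002, 0.0005, 0, 0, 0], [0.015, 0, 0, 0, 0, 0], [0.005, 0, 0, 0, 0, 0], [0, 0, 0, 0, 0, 0]])

```text
t: 5.65
ee_pos: [457.8, -301.6, 44.8]
orientation: [2.18, 0.096, -2.156]
ft_force: [0.8, -0.3, -2.8]
width: 66.6
```

```bash
python3 st.py 455 -301 40
```

```text
t 5.65 pos [ 457.8 -301.6   44.8] w 66.6 F [ 0.8 -0.3 -2.8]
[ 0.096 -0.995  0.009] shift tool m [ 0.0048 -0.0009  0.0027]
```

>>> carry_out(commands=[[0.004, 0, 0.002, 0, 0, 0], [0.002, 0, 0, 0, 0, 0], [0, 0, 0, 0, 0, 0]])

```text
t: 6.02
ee_pos: [456.3, -302.2, 39.4]
orientation: [2.181, 0.095, -2.154]
ft_force: [-1.0, 0.3, -2.4]
width: 66.7
```

```bash
python3 st.py 455 -301 40
```

```text
t 6.025 pos [ 456.3 -302.2   39.4] w 66.7 F [-1.   0.3 -2.4]
[ 0.096 -0.995  0.01 ] shift tool m [-0.0006 -0.0013  0.0011]
```

>>> carry_out(commands=[[0.002, 0, 0, 0, 0, 0], [0.001, 0, 0, 0, 0, 0], [0, 0, 0, 0, 0, 0]])

```text
t: 6.4
ee_pos: [457.0, -302.6, 39.5]
orientation: [2.183, 0.093, -2.152]
ft_force: [0.9, -0.8, -1.5]
width: 66.7
```

>>> carry_out(commands=[[0, 0, 0, 0, 0, 0], [0, 0, 0, 0, 0, 0], [0, 0, 0, 0, 0, 0], [0, 0, 0, 0, 0, 0], [-0.02, 0, 0, 0, 0, 0], [-0.04, 0, 0, 0, 0, 0], [-0.04, 0, 0, 0, 0, 0]], grip=0)

```text
t: 7.28
ee_pos: [454.0, -300.6, 138.5]
orientation: [2.179, 0.097, -2.16]
ft_force: [0.5, -1.2, 0.7]
width: 88.2
```

```bash
python3 st.py 504.3 98.5 185
```

```text
t 7.275 pos [ 454.  -300.6  138.5] w 88.2 F [ 0.5 -1.2  0.7]
[ 0.096 -0.995  0.006] shift tool m [-0.0483 -0.3922 -0.0887]
```

>>> carry_out(commands=[[-0.02, -0.045, -0.01, 0, 0, 0], [-0.018, -0.055, -0.012, 0, 0, 0], [-0.006, -0.058, -0.013, 0, 0, 0], [0, -0.058, -0.013, 0, 0, 0], [0, -0.058, -0.013, 0, 0, 0], [0, -0.058, -0.013, 0, 0, 0], [0, -0.035, -0.008, 0, 0, 0], [0, -0.012, -0.003, 0, 0, 0]])

```text
t: 8.28
ee_pos: [507.3, 94.0, 186.3]
orientation: [2.192, 0.088, -2.147]
ft_force: [0.5, 0.4, -0.3]
width: 87.7
```

>>> carry_out(commands=[[0, 0, 0, 0, 0, 0]])

```text
t: 8.4
ee_pos: [507.2, 94.2, 186.2]
orientation: [2.19, 0.09, -2.146]
ft_force: [-0.4, -1.0, -0.6]
width: 87.4
```

```bash
python3 st.py 504.3 98.5 68
```

```text
t 8.4 pos [507.2  94.2 186.2] w 87.4 F [-0.4 -1.  -0.6]
[ 0.093 -0.996  0.012] shift tool m [ 0.118  -0.0059  0.0048]
```

>>> carry_out(commands=[[0.02, -0.005, 0.004, 0, 0, 0], [0.04, 0, 0, 0, 0, 0], [0.035, 0, 0, 0, 0, 0], [0.018, 0, 0, 0, 0, 0], [0, 0, 0, 0, 0, 0]])

```text
t: 9.02
ee_pos: [505.6, 90.6, 70.8]
orientation: [2.195, 0.081, -2.148]
ft_force: [-0.8, 0.6, 0.1]
width: 87.5
```

```bash
python3 st.py 504.3 98.5 68
```

```text
t 9.025 pos [505.6  90.6  70.8] w 87.5 F [-0.8  0.6  0.1]
[ 0.086 -0.996  0.013] shift tool m [ 0.0027 -0.008   0.0006]
```

>>> carry_out(commands=[[0.003, -0.0075, 0, 0, 0, 0], [0, 0, 0, 0, 0, 0]])

```text
t: 9.28
ee_pos: [505.8, 97.3, 68.9]
orientation: [2.198, 0.079, -2.147]
ft_force: [0.4, -0.2, -0.2]
width: 87.4
```

>>> carry_out(commands=[[0, 0, 0, 0, 0, 0], [0, 0, 0, 0, 0, 0], [0, 0, 0, 0, 0, 0], [0, 0, 0, 0, 0, 0], [0, 0, 0, 0, 0, 0], [0, 0, 0, 0, 0, 0]], grip=1)

```text
t: 10.02
ee_pos: [506.9, 97.7, 70.7]
orientation: [2.201, 0.08, -2.143]
ft_force: [0.1, -0.4, -0.1]
width: 41.3
```

```bash
python3 st.py 456 -301 190
```

```text
t 10.025 pos [506.9  97.7  70.7] w 41.3 F [ 0.1 -0.4 -0.1]
[ 0.085 -0.996  0.013] shift tool m [-0.1166  0.3944  0.0816]
```

>>> carry_out(commands=[[-0.03, 0, 0, 0, 0, 0], [-0.05, 0.02, 0.004, 0, 0, 0], [-0.04, 0.045, 0.009, 0, 0, 0], [0, 0.058, 0.012, 0, 0, 0], [0, 0.058, 0.012, 0, 0, 0], [0, 0.058, 0.012, 0, 0, 0], [0, 0.058, 0.012, 0, 0, 0], [0, 0.055, 0.011, 0, 0, 0]])

```text
t: 11.02
ee_pos: [461.6, -265.4, 197.3]
orientation: [2.196, 0.087, -2.138]
ft_force: [1.3, -0.4, -1.1]
width: 41.5
```

>>> carry_out(commands=[[0, 0.02, 0.004, 0, 0, 0], [0, 0.005, 0, 0, 0, 0], [0, 0, 0, 0, 0, 0]])

```text
t: 11.4
ee_pos: [458.4, -294.4, 196.7]
orientation: [2.198, 0.081, -2.143]
ft_force: [-0.1, 0.5, -0.4]
width: 41.8
```

```bash
python3 st.py 457.5 -302 155
```

```text
t 11.4 pos [ 458.4 -294.4  196.7] w 41.8 F [-0.1  0.5 -0.4]
[ 0.087 -0.996  0.014] shift tool m [0.0418 0.007  0.0026]
```

>>> carry_out(commands=[[0.02, 0.007, 0.002, 0, 0, 0], [0.018, 0, 0, 0, 0, 0], [0, 0, 0, 0, 0, 0]])

```text
t: 11.78
ee_pos: [458.7, -298.2, 158.1]
orientation: [2.196, 0.087, -2.141]
ft_force: [0.0, -0.5, -1.8]
width: 41.6
```

```bash
python3 st.py 457.5 -302 82; python3 - <<'E'
from h import *
t=cam('top');s=cam('side')
im=np.hstack([cv2.resize(t['pixels'][220:340,400:520],(300,300)),cv2.resize(s['pixels'][90:210,300:420],(500,500),interpolation=cv2.INTER_CUBIC)[:300] if 0 else cv2.resize(s['pixels'][110:200,290:410],(400,300),interpolation=cv2.INTER_CUBIC)]); cv2.imwrite('pics/d3.png',im)
E
```

```text
t 11.775 pos [ 458.7 -298.2  158.1] w 41.6 F [ 0.  -0.5 -1.8]
[ 0.091 -0.996  0.013] shift tool m [0.0761 0.0027 0.0034]
```

View pics/d3.png

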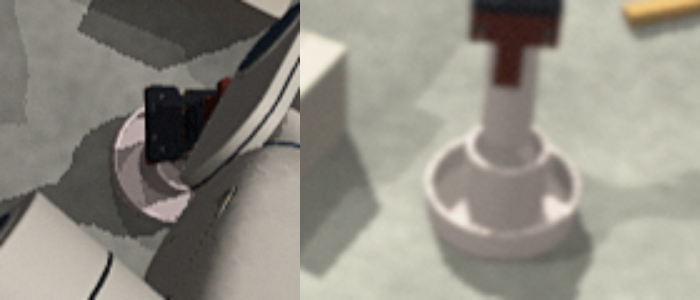

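The side crop shows the middle cup standing upright in the bowl (about 505,190) and the narrow cup hanging over its mouth (about 510,140). I'll insert it.

>>> carry_out(commands=[[0.02, 0.003, 0.002, 0, 0, 0], [0.025, 0, 0, 0, 0, 0], [0.018, 0, 0, 0, 0, 0], [0.006, 0, 0, 0, 0, 0], [0, 0, 0, 0, 0, 0]])

```text
t: 12.5
ee_pos: [463.5, -303.3, 93.0]
orientation: [2.201, 0.083, -2.128]
ft_force: [0.5, -0.2, -1.4]
width: 41.6
```

```bash
python3 st.py 457.5 -302 81
```

```text
t 12.5 pos [ 463.5 -303.3   93. ] w 41.6 F [ 0.5 -0.2 -1.4]
[ 0.094 -0.995  0.019] shift tool m [ 0.0118 -0.0021  0.0062]
```

>>> carry_out(commands=[[0.006, -0.001, 0.0055, 0, 0, 0], [0.005, 0, 0, 0, 0, 0], [0.002, 0, 0, 0, 0, 0], [0, 0, 0, 0, 0, 0]])

```text
t: 13.0
ee_pos: [459.0, -303.7, 80.9]
orientation: [2.203, 0.081, -2.124]
ft_force: [-0.6, 0.5, 0.8]
width: 41.5
```

```bash
python3 st.py 457.5 -302 81
```

```text
t 13.0 pos [ 459.  -303.7   80.9] w 41.5 F [-0.6  0.5  0.8]
[ 0.093 -0.995  0.021] shift tool m [-0.0002 -0.0018  0.0013]
```

>>> carry_out(commands=[[0.001, 0, 0, 0, 0, 0], [0, 0, 0, 0, 0, 0]])

```text
t: 13.25
ee_pos: [459.6, -303.9, 81.0]
orientation: [2.204, 0.08, -2.123]
ft_force: [-0.4, -0.1, -1.6]
width: 41.6
```

>>> carry_out(commands=[[0, 0, 0, 0, 0, 0], [0, 0, 0, 0, 0, 0], [0, 0, 0, 0, 0, 0], [0, 0, 0, 0, 0, 0], [0, 0, 0, 0, 0, 0], [-0.02, 0, 0, 0, 0, 0], [-0.05, 0, 0, 0, 0, 0], [-0.055, 0, 0, 0, 0, 0]], grip=0)

```text
t: 14.25
ee_pos: [452.6, -300.2, 204.2]
orientation: [2.198, 0.086, -2.134]
ft_force: [-0.1, -0.4, 0.2]
width: 87.9
```

>>> carry_out(commands=[[-0.055, 0, 0, 0, 0, 0], [-0.03, -0.02, -0.01, 0, 0, 0], [0, 0, 0, 0, 0, 0]])

```text
t: 14.62
ee_pos: [459.4, -279.0, 296.4]
orientation: [2.204, 0.08, -2.124]
ft_force: [0.1, 0.4, -0.1]
width: 87.8
```

```bash
python3 st.py 635 14 250; python3 - <<'E'
from h import *
o=ctrl.get_obs(); M=R.from_rotvec(o['orientation']).as_matrix(); print(M.round(3))
# needed tool-frame turn to get tool x straight down, y=(.116,-.993,0)
y=np.array([.116,-.993,0]);y/=np.linalg.norm(y);x=np.array([0,0,-1.]);T=np.c_[x,y,np.cross(x,y)]
print('turn deg',np.degrees(R.from_matrix(M.T@T).as_rotvec()).round(2))
t=cam('top');s=cam('side'); cv2.imwrite('pics/t4.png',t['pixels']); cv2.imwrite('pics/s4.png',s['pixels'])
im=np.hstack([cv2.resize(t['pixels'][240:320,430:510],(400,400)),cv2.resize(s['pixels'][110:200,300:390],(400,400))]); cv2.imwrite('pics/d4.png',im)
E
```

```text
t 14.625 pos [ 459.4 -279.   296.4] w 87.8 F [ 0.1  0.4 -0.1]
[ 0.093 -0.995  0.021] shift tool m [ 0.0478 -0.2763 -0.2005]
[[ 0.037  0.093 -0.995]
 [-0.018 -0.995 -0.094]
 [-0.999  0.021 -0.036]]
turn deg [-1.31 -2.03 -1.24]
```

View pics/d4.png

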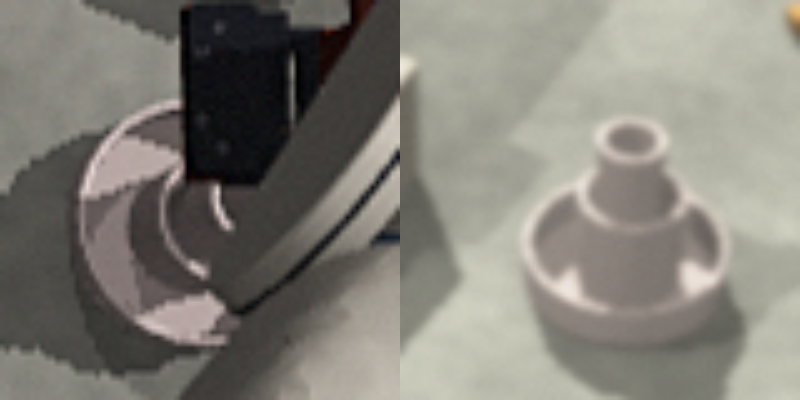

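The side crop shows all three vessels nested upright (rims at about 630,140 / 635,195 / 625,260). Next I'll move above the knob and level the tool.

>>> carry_out(commands=[[0, -0.03, -0.02, -1.3, -2.0, -1.2], [0.007, -0.045, -0.034, 0, 0, 0], [0.008, -0.049, -0.037, 0, 0, 0], [0.008, -0.05, -0.038, 0, 0, 0], [0.008, -0.045, -0.034, 0, 0, 0], [0.008, -0.035, -0.027, 0, 0, 0], [0, 0, 0, 0, 0, 0]])

```text
t: 15.6
ee_pos: [615.4, -2.3, 235.9]
orientation: [2.137, 0.126, -2.197]
ft_force: [-1.5, -0.2, -0.4]
width: 87.8
```

```bash
cat >> st.py <<'E'
y=np.array([.116,-.993,0]);y/=np.linalg.norm(y);x=np.array([0,0,-1.]);T=np.c_[x,y,np.cross(x,y)]
print('turn',np.degrees(R.from_matrix(M.T@T).as_rotvec()).round(2))
E
python3 st.py 635 14.5 230
```

```text
t 15.6 pos [615.4  -2.3 235.9] w 87.8 F [-1.5 -0.2 -0.4]
[ 0.11  -0.994 -0.007] shift tool m [ 0.0055 -0.0145 -0.0215]
turn [-0.33  1.58  0.43]
```

>>> carry_out(commands=[[0, -0.0145, -0.021, -0.3, 1.5, 0.4], [0, 0, 0, 0, 0, 0], [0, 0, 0, 0, 0, 0]])

```text
t: 15.98
ee_pos: [634.3, 12.9, 232.6]
orientation: [2.158, 0.123, -2.167]
ft_force: [0.6, 0.5, -0.2]
width: 87.7
```

```bash
python3 st.py 635 14.5 166; python3 - <<'E'
from h import *
s=cam('side');t=cam('top')
im=np.hstack([cv2.resize(s['pixels'][130:230,210:310],(400,400),interpolation=cv2.INTER_CUBIC),cv2.resize(t['pixels'][150:220,320:390],(400,400),interpolation=cv2.INTER_CUBIC)]); cv2.imwrite('pics/d5.png',im)
E
```

```text
t 15.975 pos [634.3  12.9 232.6] w 87.7 F [ 0.6  0.5 -0.2]
[ 0.114 -0.994  0.   ] shift tool m [ 0.0666 -0.0015 -0.0011]
turn [-0.13  0.23 -0.  ]
```

View pics/d5.png

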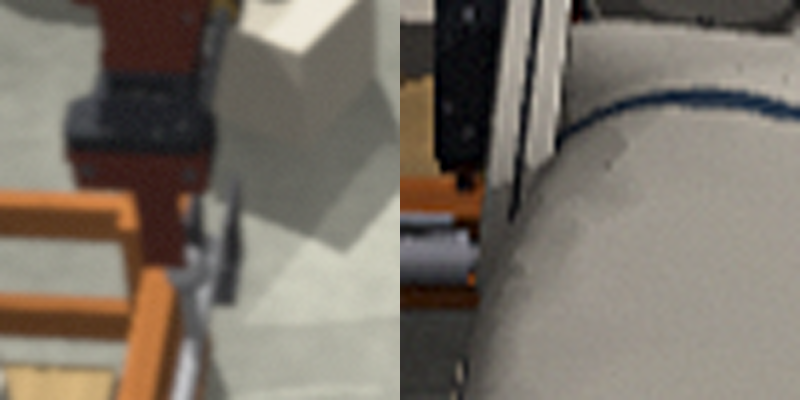

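The side crop shows the near finger over the knob, which is just visible at (195,270). It's aligned to measured position, so I'll descend.

>>> carry_out(commands=[[0.02, -0.0015, -0.001, 0, 0, 0], [0.025, 0, 0, 0, 0, 0], [0.018, 0, 0, 0, 0, 0], [0, 0, 0, 0, 0, 0]])

```text
t: 16.58
ee_pos: [634.1, 13.2, 166.1]
orientation: [2.16, 0.121, -2.168]
ft_force: [-0.5, -0.1, 0.4]
width: 88.0
```

```bash
python3 st.py 635 14.5 164
```

```text
t 16.575 pos [634.1  13.2 166.1] w 88.0 F [-0.5 -0.1  0.4]
[ 0.111 -0.994  0.   ] shift tool m [ 0.0021 -0.0012 -0.001 ]
turn [-0.26  0.21 -0.  ]
```

>>> carry_out(commands=[[0.002, -0.001, -0.001, 0, 0, 0], [0, 0, 0, 0, 0, 0], [0, 0, 0, 0, 0, 0], [0, 0, 0, 0, 0, 0], [0, 0, 0, 0, 0, 0], [0, 0, 0, 0, 0, 0], [0, 0, 0, 0, 0, 0], [0, 0, 0, 0, 0, 0]], grip=1)

```text
t: 17.58
ee_pos: [636.6, 14.5, 166.4]
orientation: [2.164, 0.121, -2.163]
ft_force: [-0.3, -0.3, -0.0]
width: 24.6
```

```bash
python3 st.py 635 14.5 164
```

```text
t 17.575 pos [636.6  14.5 166.4] w 24.6 F [-0.3 -0.3 -0. ]
[ 0.112 -0.994  0.   ] shift tool m [ 0.0024 -0.0002  0.0016]
turn [-0.26 -0.03 -0.02]
```

>>> carry_out(commands=[[-0.004, -0.002, 0, 0, 0, 0], [-0.005, -0.002, 0, 0, 0, 0], [-0.004, -0.002, 0, 0, 0, 0], [-0.002, -0.001, 0, 0, 0, 0], [0, 0, 0, 0, 0, 0]])

```text
t: 18.2
ee_pos: [635.1, 21.2, 180.7]
orientation: [2.161, 0.12, -2.164]
ft_force: [1.0, -1.0, -5.3]
width: 24.5
```

```bash
python3 st.py 635.8 21.5 181
```

```text
t 18.2 pos [635.1  21.2 180.7] w 24.5 F [ 1.  -1.  -5.3]
[ 0.112 -0.994  0.002] shift tool m [-0.0003 -0.0002 -0.0007]
turn [-0.21  0.1  -0.11]
```

>>> carry_out(commands=[[0.0, -0.008, 0, 0, 0, 0], [0.0005, -0.01, 0, 0, 0, 0], [0, 0, 0, 0, 0, 0]])

```text
t: 18.58
ee_pos: [632.6, 40.4, 179.7]
orientation: [2.16, 0.12, -2.165]
ft_force: [1.1, 2.2, -7.3]
width: 24.6
```

```bash
python3 st.py 629.5 73.5 177
```

```text
t 18.575 pos [632.6  40.4 179.7] w 24.6 F [ 1.1  2.2 -7.3]
[ 0.112 -0.994  0.002] shift tool m [ 0.0026 -0.0332 -0.0007]
turn [-0.23  0.14 -0.1 ]
```

>>> carry_out(commands=[[0.0008, -0.01, 0, 0, 0, 0], [0.0008, -0.012, 0, 0, 0, 0], [0.0008, -0.009, 0, 0, 0, 0], [0, -0.001, 0, 0, 0, 0]])

```text
t: 19.08
ee_pos: [628.8, 74.8, 177.4]
orientation: [2.16, 0.12, -2.165]
ft_force: [2.2, -1.2, -3.5]
width: 24.5
```

```bash
python3 st.py 629.5 73.5 177
```

```text
t 19.075 pos [628.8  74.8 177.4] w 24.5 F [ 2.2 -1.2 -3.5]
[ 0.113 -0.994  0.002] shift tool m [ 0.0004  0.0014 -0.0006]
turn [-0.19  0.12 -0.1 ]
```

>>> carry_out(commands=[[0, -0.0007, 0.005, 1.7, 0, 0], [0, -0.0015, 0.0092, 3.1, 0, 0], [0, -0.0015, 0.0092, 3.1, 0, 0], [0, 0, 0, 0, 0, 0]])

```text
t: 19.58
ee_pos: [604.2, 76.9, 177.4]
orientation: [-2.204, 0.038, 2.207]
ft_force: [2.1, 0.8, -5.9]
width: 24.4
```

```bash
cat > sw.py <<'E'
import sys; from h import *
o=ctrl.get_obs(); p=np.array(o['ee_pos']); H=np.array([632.3,246.5]); th=float(sys.argv[1])
v0=np.array([628.8,74.8])-H; v=p[:2]-H; yaw=lambda a:np.arctan2(a[1],a[0])
M=R.from_rotvec(o['orientation']).as_matrix(); ang=yaw(v0)-yaw(v); ya=yaw([.116,-.993])-yaw(M[:2,1])
c,s=np.cos(th),np.sin(th); g=H+np.array([[c,s],[-s,c]])@v0
print('t',o['t'],p.round(1),'w',o['width'],'F',np.round(o['ft_force'],1),'gate',ang.round(3),'r',np.linalg.norm(v).round(1),np.linalg.norm(v0).round(1),'toolyaw',ya.round(3),'goal',g.round(1),'shift',toolshift(np.r_[g-p[:2],177-p[2]]).round(4))
x=np.array([0,0,-1.]);a=yaw([.116,-.993])-th;y=np.array([np.cos(a),np.sin(a),0]);T=np.c_[x,y,np.cross(x,y)]
print('turn',np.degrees(R.from_matrix(M.T@T).as_rotvec()).round(2))
E
python3 sw.py 0.66
```

```text
t 19.575 [604.2  76.9 177.4] w 24.37413941051889 F [ 2.1  0.8 -5.9] gate 0.144 r 172.0 171.7 toolyaw 0.149 goal [524.3 113. ] shift [ 0.0005 -0.0335  0.0811]
turn [29.27  0.05 -0.11]
```

>>> carry_out(commands=[[0, -0.0015, 0.0092, 3.1, 0, 0], [0, -0.0015, 0.0092, 3.1, 0, 0], [0, -0.0015, 0.0092, 3.1, 0, 0], [0, -0.0015, 0.0092, 3.1, 0, 0], [0, 0, 0, 0, 0, 0]])

```text
t: 20.2
ee_pos: [569.1, 85.9, 177.5]
orientation: [-2.089, 0.267, 2.087]
ft_force: [1.6, -0.2, -6.4]
width: 24.5
```

```bash
python3 sw.py 0.66
```

```text
t 20.2 [569.1  85.9 177.5] w 24.548291488093437 F [ 1.6 -0.2 -6.4] gate 0.355 r 172.6 171.7 toolyaw 0.369 goal [524.3 113. ] shift [ 0.0004 -0.015   0.0501]
turn [16.69 -0.08 -0.12]
```

>>> carry_out(commands=[[0, -0.0018, 0.0092, 3.0, 0, 0], [0, -0.0018, 0.0092, 3.0, 0, 0], [0, -0.0018, 0.0092, 3.0, 0, 0], [0, -0.0018, 0.0092, 3.0, 0, 0], [0, -0.0018, 0.0092, 3.0, 0, 0], [0, -0.0006, 0.004, 1.0, 0, 0], [0, 0, 0, 0, 0, 0]])

```text
t: 21.08
ee_pos: [528.7, 110.2, 177.6]
orientation: [-1.931, 0.526, 1.922]
ft_force: [2.3, -2.2, -5.5]
width: 24.6
```

```bash
python3 sw.py 0.68
```

```text
t 21.075 [528.7 110.2 177.6] w 24.61861852702558 F [ 2.3 -2.2 -5.5] gate 0.63 r 171.2 171.7 toolyaw 0.644 goal [521.6 115.2] shift [ 0.0006 -0.0007  0.0086]
turn [ 2.07 -0.34 -0.24]
```

>>> carry_out(commands=[[0, -0.0005, 0.006, 1.8, 0, 0], [0, 0, 0, 0, 0, 0], [0, 0, 0, 0, 0, 0], [0, 0, 0, 0, 0, 0]])

```text
t: 21.58
ee_pos: [525.4, 112.9, 177.6]
orientation: [-1.915, 0.55, 1.903]
ft_force: [2.0, -2.1, -6.5]
width: 24.2
```

```bash
python3 sw.py 0.68; python3 - <<'E'
from h import *
s=cam('side');t=cam('top')
im=np.hstack([s['pixels'][60:360,80:420],cv2.resize(t['pixels'][90:330,230:530],(375,300))]); cv2.imwrite('pics/d6.png',im)
E
python3 sw.py 0.68
```

```text
t 21.575 [525.4 112.9 177.6] w 24.17336871070018 F [ 2.  -2.1 -6.5] gate 0.654 r 171.1 171.7 toolyaw 0.672 goal [521.6 115.2] shift [0.0006 0.     0.0045]
turn [ 0.47 -0.42 -0.22]
t 21.675 [525.4 112.9 177.6] w 24.24667856207109 F [ 1.6 -1.9 -7.2] gate 0.654 r 171.1 171.7 toolyaw 0.672 goal [521.6 115.2] shift [0.0006 0.     0.0044]
turn [ 0.45 -0.43 -0.22]
```

View pics/d6.png

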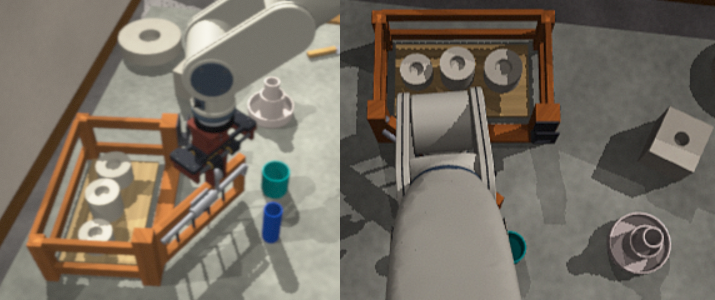

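The picture shows the gate open with the gripper on the knob, about 37° by the TCP. The nest stands upright in the bowl, which hasn't moved (top view about 471,284). The hold is steady, so I'm handing in.

```bash
python3 -c "
from h import *
print(ctrl.close_job()); print(ctrl.get_obs()['t'])"
```

```text
the job is handed in; nothing more can be done
None
the job is handed in; nothing more can be done
```

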